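# Open the sensor rig's barrier and start the reading

### The arm

A 6-joint arm with a two-finger parallel gripper is mounted at the origin on the work surface. World frame = base frame: x ahead of the robot, y to its left, z up, the work surface at z = 0. Lengths are in m, angles in degrees, forces in N, time in s.
With the tool pointing down it reaches from about 0.4 to 0.825 m from the base axis. Payload 7 kg.
Tool frame: the origin (TCP) lies on the centre line of the jaws, within the pads' length; the fingertips stand 19 mm ahead of it and the grasp point (between the pads) is the TCP; z points along the fingers, y is the line along which they close (so a half turn about z gives the same grasp; the last joint's range is limited). The gripper opens to 88 mm and grips with 3 to 60 N. Pads are 19 mm wide; open, the fingers measure 130 mm over their backs; the gripper's body (78 mm by 193 mm) begins 47 mm behind the grasp point.
Start: joints at [-59.868, 20.546, 0.682, 0, -70.136, -16.507], TCP at [0.159, -0.656, 0.246] pointing down, gripper open.
Joint ranges: [-176.03, 176.03], [-82.01, 121.73], [-58.28, 71.71], [-173.87, 95.51], [-174.79, -0.11], [-173.66, 173.66]. Speed limits (degrees/s): [136.94, 136.94, 172.46, 180, 180, 180].

### API

Orientations are given as [roll, pitch, yaw] about the fixed x, y, z axes, in that order (R = Rz(yaw) Ry(pitch) Rx(roll)).
In Python, from plant import get_state, capture, close_job gives the robot as it stands.
- The arm moves only by the tool apply_moves, never from a script. Its argument "targets" is a list of rows, each a list of 7 numbers: the opening, from 0 (shut) to 1 (fully open), then the shift along the tool's x, y, z normalised to -1 to 1, where 1 is 1000 mm, then the turn, a rotation vector about the tool's x, y, z normalised to -1 to 1, where 1 is 90 degrees. In form: [[claw, tx, ty, tz, ax, ay, az], ...]. A call has 1 to 20 rows; each row shifts and turns the commanded pose from where the row before left it, along the tool's axes as they then stand; what a row does not reach is not made up. A row lasts 1/12 s, in which the tool goes at most 41.7 mm and 7.16 degrees, less where a joint would pass 70% of its speed; a pose out of reach is approached as far as the arm can. A call with a number of a shift or a turn outside -1 to 1 is refused whole. A call with a gripper value outside its range is refused whole. The fingers move at their own pace and stop on an object; "newtons" is the grip in N (left out, the last holds). Time passes only in rows, so rows that do not move let the fingers close. It gives the time, the measured TCP pose, the force, the opening and the grip force at its end, in the units of the state.
- get_state(): the state, without advancing time (a new reading comes with each control period).
- capture(name): name is "side" or "top" or "wrist"; returns a dict with "frame" (480x640x3 uint8, red, green, blue), "range_z" (480x640 float32, m along the optical axis (not along the pixel's ray), 0 where there is no reading), "camera_matrix" (3x3 intrinsics, pixels), "T" (4x4, takes a point from camera to world coordinates). Camera axes: x right, y down, z forward; pixel columns grow to the right and rows downward; lengths in m; the calibration is good to about 2 mm. The wrist camera is an equidistant fisheye: a pixel r from the principal point sees the ray r / f radians off the axis. A picture is of the moment at which its call begins.
- close_job(): hands the job in; it is judged then, once.
The state is a dict: "time_s": time; "joints": joint angles; "qd": joint speeds; "joint_torque": joint torques, N m; "tcp_pos": TCP position; "eef_rot": TCP orientation; "contact_force": force on the tool from outside, world axes, zero at the start; "moment": the same for the moment, N m; "gripper_width": finger opening in m; "gripper_force": force on a finger pad.
Only numpy, scipy, OpenCV 4.12 (cv2) and the standard library are available. Lean on these libraries where they do the work, as an engineer would, in place of code of your own. Each camera call takes 0.05 s, during which the arm holds its last target. There are 200 camera calls.

### The job

Open the distance sensor's view: push the counterweighted yellow-and-black barrier arm with the red shutter up past its balance point, so that it stays raised by itself. Then press the green start button all the way in and let it come out again. This takes only pushing and pressing. Do not press the red stop button, and do not shift, lift or tip the two switch boxes, the cardboard target box or the other things lying about.

Things in the scene. Friction and masses are not known exactly. Their poses are not given: they have to be found in the camera images.
- barrier (a joint): Angle of the barrier arm in rad: 0 lowered (level, on its rest), 1.48 fully raised (nearly upright, at the upper stop). Below about 0.8 rad its weight brings it back down; above that it goes up to the stop by itself and stays. A level push of about 3 N on the roller towards the hinge starts it. Slightly damped, no latch.
- hinge (a point): Point on the arm's level hinge axis, at the middle of the arm's width, 100 mm above the table, on a fixed rig. Axes: x level, from the arm's free end towards the hinge; y along the hinge axis; z up; they do not turn with the arm. A steel counterweight, 42 mm in diameter, sits on the arm 55 mm beyond and 30 mm above the axis.
- roller (a point): Centre of the white push roller at the arm's free end; moves with the arm. Lowered, it lies 210 mm from the hinge axis (hinge -x) and 85 mm above it. Roller 24 mm in diameter, 54 mm long along hinge y, turning freely, so a level push on it towards the hinge raises the arm and rolls up the finger; it stands 28 mm out from the shutter and the bar's end (12 x 18 mm bar).
- rig: Fixed rig of aluminium profiles; origin on the table under point hinge, axes as there. Hinge post 40 x 40 mm, 150 mm high, beside the arm at y +20 to +60 mm; blue sensor on a mast, 155 mm high, at x -170, y +150 mm; rest under the arm at x -90 mm. The red shutter plate on the arm is 57 mm long, 4 mm thick and 80 mm high; 90 mm of free air below the arm's end.
- start_top (a point): Centre of the top face of the green start button, 32 mm in diameter, 68 mm above the table, on a grey box; z up. Press straight down.
- start_button (a joint): Travel of the green start button in m: 0 out, 0.006 fully in; a spring of about 5 N at full travel brings it back.
- start_box: Grey switch box, 75 x 75 x 45 mm, 0.6 kg, standing loose on the table; origin at the centre of its underside, z up. Carries the green button in the middle of its top, in a collar 42 mm in diameter and 4 mm high.
- stop_box: Yellow switch box of the same size, loose, with the red stop button (40 mm in diameter, top 68 mm above the table) on top; origin at the centre of its underside. Either box may stand on either side.
- stop_button (a joint): Travel of the red stop button in m: 0 out, 0.006 in. Not to be pressed.
- target_box: Cardboard target box standing loose on end, 90 x 50 x 150 mm high; origin at the centre of its underside; about 150 mm from the arm's plane, on the side away from the sensor. To stay where it stands.
- screwdriver: Screwdriver lying loose, some 200 mm long; leave alone.
- power_bank: Black power bank lying loose, 130 x 70 x 16 mm; origin at the centre of its underside; leave alone.
- profile_offcut: Piece of aluminium profile lying loose, 40 x 110 x 40 mm; origin at the centre of its underside; leave alone.
- screw_cup: Blue plastic cup standing loose, 70 mm across and 45 mm high; leave alone.
There are look-alikes about, which are no part of the job. Of the things like the start_box, leave any that is purple or turquoise; of the rest the larger one is meant.

How it is judged:
By the outcome, as a careful person would: the job done as asked, in the order asked, and still so for the second after the job is handed in, with the robot touching nothing.
It also fails if it takes over 51 s, if anything falls off the work surface, if the arm or the gripper's body presses on something with over 40 N, if the wrist force passes 120 N, or if a joint passes its speed limit or range.

## Working session

There is one attempt and no reset: what is moved stays moved. The work goes in short steps, Python scripts to look and compute and a tool call to move; the robot and the scene stay as the last step left them, time stands still between calls to the robot, and variables do not carry over. Pictures are saved under pics/ and viewed, at most 10 in all, crops included, and the job is handed in when it is done.

Besides the shell and the picture viewer there is one more tool, called after ">>>" as name([rows], argument=value, ...), one row to a line, values as JSON. apply_moves: Moves the arm, as the interface text tells. Scaled input: -1 to 1 covers 1000 mm each way for a shift and 90 degrees each way for a turn. Its arguments: {"type":"object","properties":{"targets":{"type":"array","items":{"type":"array","items":{"type":"number"}}},"newtons":{"type":"number"}},"required":["targets"]}

```bash
mkdir -p pics; cat > h.py <<'E'
import numpy as np, cv2
from plant import get_state, capture, close_job
def grab(n):
    c=capture(n); np.savez(f'{n}.npz',**c)
    return c
def cloud(c):
    z=c['range_z'];K=c['camera_matrix'];h,w=z.shape
    u,v=np.meshgrid(np.arange(w),np.arange(h))
    p=np.stack([(u-K[0,2])/K[0,0]*z,(v-K[1,2])/K[1,1]*z,z],-1)
    return p@c['T'][:3,:3].T+c['T'][:3,3]
def save(img,f): cv2.imwrite('pics/'+f,img[:,:,::-1])
E
python3 - <<'E'
from h import *
for n in ('side','top'):
    c=grab(n); save(c['frame'],n+'.png'); print(n,c['T'].round(3).tolist(),c['camera_matrix'][0,0])
print(get_state())
E
```

```text
side [[-0.761, -0.437, 0.479, -0.046], [-0.649, 0.524, -0.552, 0.656], [-0.01, -0.731, -0.683, 0.97], [0.0, 0.0, 0.0, 1.0]] 438.2046073302041
top [[0.023, -0.988, 0.154, 0.41], [-1.0, -0.025, -0.006, 0.025], [0.009, -0.154, -0.988, 1.142], [0.0, 0.0, 0.0, 1.0]] 444.2914901200445
{'time_s': 0.1, 'joints': array([-5.98681311e+01,  2.05869649e+01,  6.40260335e-01, -1.85449680e-02,
       -7.01360746e+01, -1.65068502e+01]), 'qd': array([ 0.01156582, -0.06534234,  0.05397264,  0.02342474,  0.03823111,
        0.01727665]), 'joint_torque': array([-1.59210584e-03, -5.84164453e+01,  2.93749738e+01,  7.01539144e+00,
        1.01367087e-02, -5.94159133e-05]), 'tcp_pos': array([ 0.1588947 , -0.65561683,  0.24472735]), 'eef_rot': array([ 1.79915678e+02, -6.80632300e-03, -1.66381290e+02]), 'contact_force': array([-0.04777271,  0.38430375,  0.22380543]), 'moment': array([-0.01439735,  0.06601705, -0.01467349]), 'gripper_force': 0.0, 'gripper_width': 0.08775400701964033}
```

View pics/top.png

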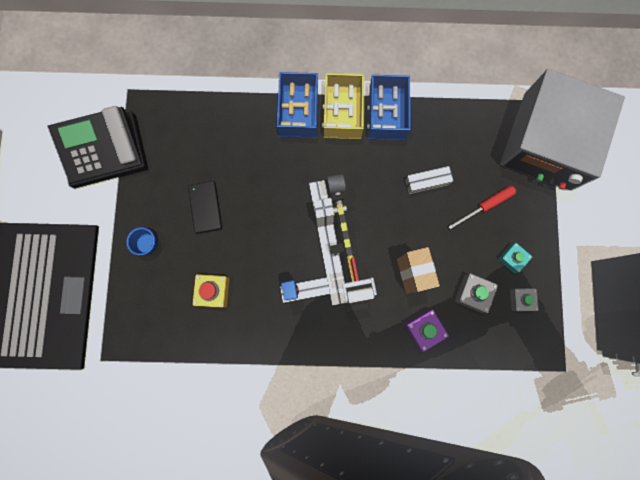

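View pics/side.png

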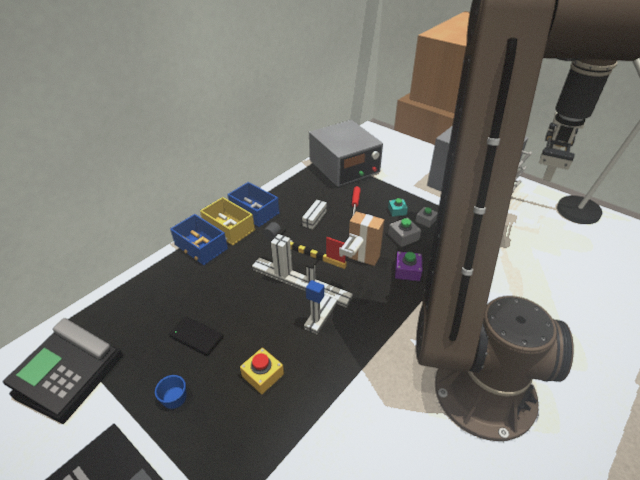

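Top view: the barrier runs from the hinge near (337,190) to the roller near (358,290), with the sensor at (289,290).

Look-alikes for the start box:
- grey, larger (478,293): chosen
- grey, smaller (525,300)
- turquoise (516,257)
- purple (428,331)

The stop box is at (209,291). I'll check the choice in a close crop.

```bash
python3 - <<'E'
from h import *
c=dict(np.load('top.npz')); P=cloud(c); f=c['frame']; hsv=cv2.cvtColor(f,cv2.COLOR_RGB2HSV)
cr=f[170:350,270:550]; save(cv2.resize(cr,(784,504),interpolation=cv2.INTER_CUBIC),'crop.png')
g=cv2.inRange(hsv,(45,90,50),(75,255,255))
n,l,s,ce=cv2.connectedComponentsWithStats(g)
for i in range(1,n):
    if s[i,4]>40: m=l==i; print('green',ce[i].round(1),s[i,4],np.median(P[m],0).round(4),P[m].mean(0).round(4))
def blk(name,m):
    q=P[m]; print(name,m.sum(),q.mean(0).round(4),q.min(0).round(3),q.max(0).round(3))
u,v=np.meshgrid(np.arange(640),np.arange(480))
reg=(u>320)&(u<385)&(v>165)&(v<310)
blk('yellow',reg&(cv2.inRange(hsv,(20,120,80),(35,255,255))>0))
blk('red',reg&(cv2.inRange(hsv,(0,150,60),(8,255,255))>0))
w=(hsv[...,1]<60)&(hsv[...,2]>130)
blk('whitehigh',reg&w&(P[...,2]>.165))
Z=P[...,2]
blk('roller?',reg&w&(v>260)&(Z>.1))
blk('cw',(u>325)&(u<350)&(v>170)&(v<200)&(Z>.1))
blk('target',(u>395)&(u<445)&(v>240)&(v<300)&(Z>.14))
# box tops
b=(Z>.035)&(Z<.055)&(u>450)&(u<505)&(v>265)&(v<320); blk('startbox',b); print(cv2.minAreaRect(P[b][:,:2].astype('f4')))
b=(Z>.035)&(Z<.055)&(u>508)&(u<545)&(v>280)&(v<320); blk('small',b); print(cv2.minAreaRect(P[b][:,:2].astype('f4')))
E
```

```text
green [ 77.  133.8] 709 [0.8208 0.6586 0.0749] [0.8181 0.655  0.0807]
green [540.  177.1] 44 [ 0.7492 -0.5163  0.0443] [ 0.7483 -0.5172  0.0428]
green [519.2 256.4] 65 [ 0.5423 -0.4532  0.0476] [ 0.5395 -0.4456  0.0643]
green [481.  292.6] 144 [ 0.4485 -0.3485  0.0676] [ 0.4493 -0.3485  0.0668]
green [528.6 299.4] 73 [ 0.4369 -0.4709  0.0484] [ 0.4362 -0.4712  0.0481]
green [429.5 330.8] 141 [ 0.3559 -0.223   0.0676] [ 0.3562 -0.223   0.067 ]
yellow 179 [ 0.5688 -0.018   0.1011] [ 0.47  -0.04  -0.003] [0.671 0.004 0.181]
red 43 [ 0.4918 -0.0335  0.1727] [ 0.468 -0.041  0.147] [ 0.515 -0.028  0.183]
whitehigh 477 [ 0.441  -0.0444  0.2042] [ 0.41  -0.08   0.165] [0.47  0.025 1.142]
roller? 480 [ 0.4412 -0.0444  0.2037] [ 0.41  -0.08   0.109] [0.47  0.025 1.142]
cw 378 [0.6809 0.0084 0.1485] [ 0.41  -0.012  0.113] [0.714 0.03  1.142]
target 933 [ 0.4939 -0.1866  0.1601] [ 0.41  -0.225  0.14 ] [0.543 0.025 1.142]
startbox 804 [ 0.4485 -0.3462  0.0444] [ 0.403 -0.394  0.035] [ 0.496 -0.303  0.053]
((0.44884300231933594, -0.3493447005748749), (0.07661528885364532, 0.07520494610071182), 68.32892608642578)
small 126 [ 0.4363 -0.4696  0.0437] [ 0.415 -0.493  0.035] [ 0.462 -0.445  0.053]
((0.4385543167591095, -0.46946847438812256), (0.046584535390138626, 0.047320038080215454), 1.3364535570144653)
```

View pics/crop.png

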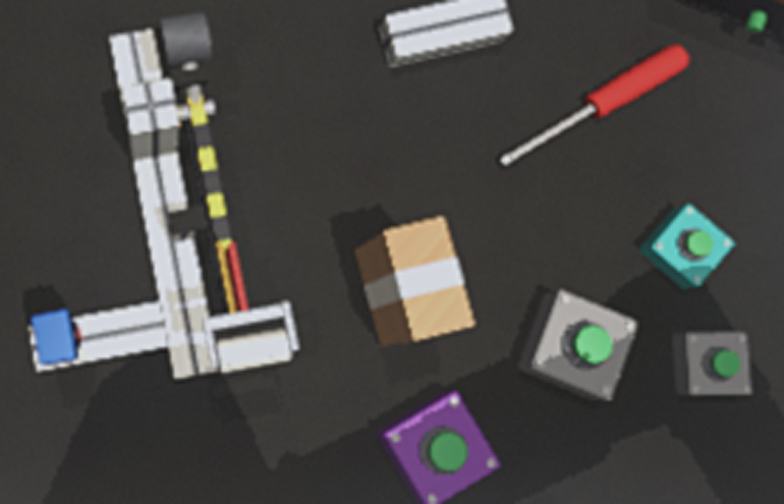

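The crop confirms the choice: the big grey box at crop (592,344) measures 76 mm, and its green top is at z 0.0676. The smaller grey one is only 47 mm. The roller shows at crop (255,350), about pixel (361,295). Next I'll measure the roller and the arm direction.

```bash
python3 - <<'E'
from h import *
c=dict(np.load('top.npz')); P=cloud(c); f=c['frame']
u,v=np.meshgrid(np.arange(640),np.arange(480)); Z=P[...,2]
ok=c['range_z']>0
m=ok&(u>342)&(u<382)&(v>275)&(v<310)&(Z>.17)
for z0 in (.17,.185,.192): 
  q=P[m&(Z>z0)]; print(z0,len(q),q.mean(0).round(4),q.min(0).round(3),q.max(0).round(3),cv2.minAreaRect(q[:,:2].astype('f4')))
b=P[ok&(u>335)&(u<365)&(v>200)&(v<282)&(Z>.085)&(Z<.125)]
b=b[b[:,1]<.02]
print('bar',len(b),b.min(0).round(3),b.max(0).round(3)); print(cv2.fitLine(b[:,:2].astype('f4'),cv2.DIST_HUBER,0,.01,.01).ravel())
q=P[ok&(u>328)&(u<348)&(v>172)&(v<200)&(Z>.13)&(Z<.2)];print('cw',q.mean(0).round(4),q.min(0).round(3),q.max(0).round(3))
q=P[ok&(u>310)&(u<335)&(v>178)&(v<225)&(Z>.14)&(Z<.16)];print('post',cv2.minAreaRect(q[:,:2].astype('f4')))
q=P[ok&(u>275)&(u<300)&(v>275)&(v<305)&(Z>.14)&(Z<.17)];print('sensor',q.mean(0).round(4))
print(f[285:303,345:378:4].mean(-1).round().astype(int))
print((Z[285:303,345:378:4]*1000).round().astype(int))
E
```

```text
0.17 487 [ 0.442  -0.0457  0.19  ] [ 0.418 -0.08   0.171] [ 0.474 -0.011  0.2  ] ((0.44829824566841125, -0.0440269336104393), (0.053800735622644424, 0.06599745899438858), 11.845724105834961)
0.185 364 [ 0.4365 -0.0464  0.1928] [ 0.418 -0.08   0.185] [ 0.47  -0.011  0.2  ] ((0.4424945116043091, -0.04507210850715637), (0.04261966049671173, 0.06602361798286438), 12.820111274719238)
0.192 223 [ 0.434  -0.0471  0.1952] [ 0.418 -0.077  0.192] [ 0.466 -0.013  0.2  ] ((0.43886110186576843, -0.048861779272556305), (0.03423856571316719, 0.06314480304718018), 21.51226234436035)
bar 491 [ 0.467 -0.037  0.085] [0.655 0.006 0.125]
[ 0.98355603  0.18060318  0.5818889  -0.01319551]
cw [0.6817 0.0072 0.1472] [ 0.651 -0.011  0.13 ] [0.714 0.025 0.156]
post ((0.6532498002052307, 0.03466662019491196), (0.09087502956390381, 0.04594586044549942), 1.2088427543640137)
sensor [0.441  0.1062 0.1539]
[[220 222 210 165  81  49  49 219  57]
 [216 206 143  66  47  50  55 213  54]
 [195 108  57  47  51  60 102 209  54]
 [168  51  45  51  66 122 166 203  52]
 [183  50  51  78 138 183 201 196  50]
 [192  61 103 152 
[... 492 characters left out ...]
186 186 184 188   2   0   0 190   5]
 [185 182 169   0  -3   1   1 190   2]
 [182   1   5   2  -2   2   2 192   0]
 [  2   1   1   2   0   1 191 189   1]
 [ -6   3   1   1   0 191 193 191   0]
 [190  -4   2 188 192 195 194 190   1]
 [190  -1 189 194 195 196 192 190   2]
 [189 190 193 194 194 198 194 187   1]
 [190 193 195 193 196 195 197 182   3]
 [191 194 192 194 195 198 196 177   2]
 [187 197 198 196 198 197 197   3  -4]
 [189 196 196 195 196 195 194 192  -3]
 [188 195 197 193 193 193 194 191   4]
 [191 193 195 195 196 193 190   0  -3]
 [187 197 197 193 191 190 187  -1   4]
 [190 198 190 192 189  -5   0   0   0]
 [ 19 193 191 188   1   2   5   1   2]
 [ 18 189 185   5   3   1   1   0   2]]
```

Roller centre is about (0.431, -0.047, 0.185) and matches the 185 mm given. The push direction is about (0.983, 0.18), with the hinge near (0.637, -0.009). I'll move with closed fingers to just behind and above the roller.

>>> apply_moves([
  [0,0,0,-0.01,0,0,0.034],
  [0,-0.0183,0.0289,-0.003,0,0,0],
  [0,-0.0183,0.0289,-0.003,0,0,0],
  [0,-0.0183,0.0289,-0.003,0,0,0],
  [0,-0.0183,0.0289,-0.003,0,0,0],
  [0,-0.0183,0.0289,-0.003,0,0,0],
  [0,-0.0183,0.0289,-0.003,0,0,0],
  [0,-0.0183,0.0289,-0.003,0,0,0],
  [0,-0.0183,0.0289,-0.003,0,0,0],
  [0,-0.0183,0.0289,-0.003,0,0,0],
  [0,-0.0183,0.0289,-0.003,0,0,0],
  [0,-0.0183,0.0289,-0.003,0,0,0],
  [0,-0.0183,0.0289,-0.003,0,0,0],
  [0,-0.0183,0.0289,-0.003,0,0,0],
  [0,-0.0183,0.0289,-0.003,0,0,0],
  [0,-0.0183,0.0289,-0.003,0,0,0],
  [0,-0.0183,0.0289,-0.003,0,0,0],
  [0,-0.0183,0.0289,-0.003,0,0,0],
  [0,-0.0183,0.0289,-0.003,0,0,0],
  [0,-0.0183,0.0289,-0.003,0,0,0],
])

```text
time_s: 1.77
tcp_pos: [0.4, -0.0507, 0.3128]
eef_rot: [180.0, 0.0, -169.4]
contact_force: [1.2, 0.0, -0.7]
gripper_width: 0.0004
gripper_force: 0.0
```

>>> apply_moves([
  [0,0.002,-0.002,0.01,0,0,0],
  [0,0,0,0.016,0,0,0],
  [0,0,0,0.016,0,0,0],
  [0,0,0,0.016,0,0,0],
  [0,0,0,0.016,0,0,0],
  [0,0,0,0.016,0,0,0],
  [0,0,0,0,0,0,0],
  [0,0,0,0,0,0,0],
])

```text
time_s: 2.43
tcp_pos: [0.398, -0.055, 0.2223]
eef_rot: [-180.0, -0.1, -169.4]
contact_force: [-0.1, -0.7, 0.4]
gripper_width: 0.0005
gripper_force: 0.0
```

```bash
python3 - <<'E'
from h import *
c=grab('side'); save(cv2.resize(c['frame'][150:350,240:480],(720,600)),'side2.png')
c=grab('wrist'); save(c['frame'],'wrist.png')
s=get_state(); print(s['tcp_pos'],s['contact_force'],s['joints'])
E
```

```text
[ 0.39902235 -0.05478825  0.22346906] [-0.11045628  0.15540017  0.29581888] [ 2.06430085e+01 -5.42412693e+00 -3.30923453e+01  2.58894458e-02
 -6.22795265e+01 -1.00082049e+02]
```

View pics/wrist.png

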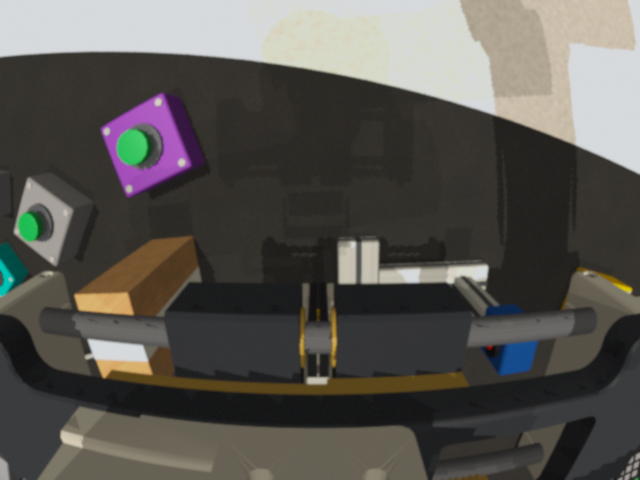

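View pics/side2.png

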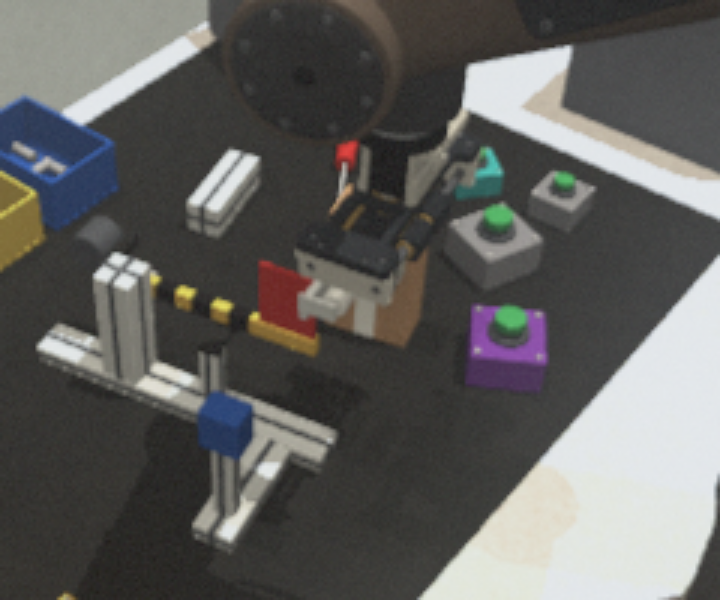

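The side crop shows the gripper just above and behind the white roller at about (335,300), not touching. The wrist view shows no obstruction at the fingertips (318,340). I'll lower it gently and check the force.

>>> apply_moves([
  [0,0.002,0,0.008,0,0,0],
  [0,0,0,0.008,0,0,0],
  [0,0,0,0.008,0,0,0],
  [0,0,0,0.008,0,0,0],
  [0,0,0,0.008,0,0,0],
  [0,0,0,0,0,0,0],
])

```text
time_s: 3.03
tcp_pos: [0.3955, -0.0554, 0.1807]
eef_rot: [-180.0, -0.2, -169.5]
contact_force: [-0.1, 0.1, -0.3]
gripper_width: 0.0006
gripper_force: 0.0
```

>>> apply_moves([
  [0,-0.003,0,0,0,0,0],
  [0,-0.003,0,0,0,0,0],
  [0,-0.003,0,0,0,0,0],
  [0,-0.003,0,0,0,0,0],
  [0,-0.003,0,0,0,0,0],
  [0,0,0,0,0,0,0],
])

```text
time_s: 3.53
tcp_pos: [0.4113, -0.0524, 0.1824]
eef_rot: [180.0, -0.1, -169.4]
contact_force: [-1.6, 0.9, 0.5]
gripper_width: 0.0006
gripper_force: 1.1
```

>>> apply_moves([
  [0,-0.0032,0,-0.0066,0,0,0],
  [0,-0.0032,0,-0.0066,0,0,0],
  [0,-0.0032,0,-0.0066,0,0,0],
  [0,-0.0038,0,-0.0065,0,0,0],
  [0,-0.0038,0,-0.0065,0,0,0],
  [0,-0.0038,0,-0.0065,0,0,0],
  [0,-0.0045,0,-0.0061,0,0,0],
  [0,-0.0045,0,-0.0061,0,0,0],
  [0,-0.0045,0,-0.0061,0,0,0],
])

```text
time_s: 4.28
tcp_pos: [0.4459, -0.046, 0.2409]
eef_rot: [-180.0, 0.0, -169.4]
contact_force: [0.1, 0.5, 0.0]
gripper_width: 0.0003
gripper_force: 0.6
```

```bash
python3 - <<'E'
from h import *
c=grab('side'); save(cv2.resize(c['frame'][150:350,240:480],(720,600)),'side3.png')
s=get_state(); print(s['tcp_pos'],s['contact_force'])
E
```

```text
[ 0.44731616 -0.04581722  0.24209201] [1.34219948 0.77553383 2.91047173]
```

View pics/side3.png

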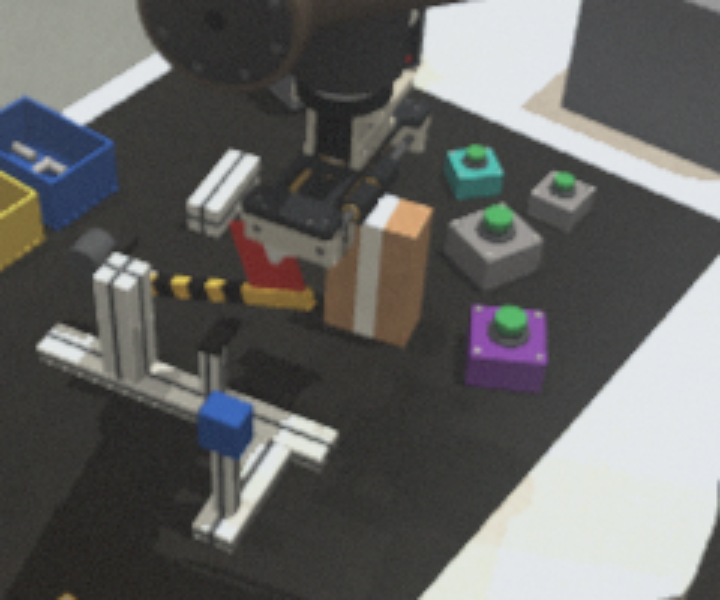

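The arm is rising, with its bar end now at (315,298). The roller is hidden, so I'll take the angle from the depth data.

```bash
python3 - <<'E'
from h import *
c=dict(np.load('side.npz')); P=cloud(c); hsv=cv2.cvtColor(c['frame'],cv2.COLOR_RGB2HSV)
u,v=np.meshgrid(np.arange(640),np.arange(480))
reg=(u>285)&(u<348)&(v>215)&(v<258)&(c['range_z']>0)
H=np.array([.637,-.009]);d=np.array([.983,.182])
for n,lo,hi in(('yel',(15,120,80),(35,255,255)),('red',(0,150,60),(8,255,255))):
    q=P[reg&(cv2.inRange(hsv,lo,hi)>0)]
    s=(q[:,:2]-H)@d; q2=np.stack([s,q[:,2]-.1],1)
    q2=q2[(s>-.25)&(s<.02)]
    print(n,len(q2),cv2.fitLine(q2.astype('f4'),cv2.DIST_HUBER,0,.01,.01).ravel(), q2[np.argmin(q2[:,0])],q2[np.argmax(q2[:,1])])
for i in range(2):
    s=get_state(); print(s['contact_force'],s['moment'],s['gripper_force'])
E
```

```text
yel 235 [ 0.9539773  -0.29987887 -0.11532241  0.04225256] [-0.17385511  0.05164754] [-0.16850848  0.06707862]
red 215 [ 0.87571913  0.4828209  -0.12381773  0.08483745] [-0.16464361  0.06774724] [-0.10324567  0.12016769]
[1.34219948 0.77553383 2.91047173] [ 0.10475319 -0.35250785  0.02683248] 0.0
[1.34219948 0.77553383 2.91047173] [ 0.10475319 -0.35250785  0.02683248] 0.0
```

The angle is 0.305 rad, exactly on plan (roller z about 0.244). I'll carry on along the arc past 1.0 rad.

>>> apply_moves([
  [0,-0.0051,0,-0.0057,0,0,0],
  [0,-0.0051,0,-0.0057,0,0,0],
  [0,-0.0051,0,-0.0057,0,0,0],
  [0,-0.0056,0,-0.005,0,0,0],
  [0,-0.0056,0,-0.005,0,0,0],
  [0,-0.0056,0,-0.005,0,0,0],
  [0,-0.006,0,-0.0045,0,0,0],
  [0,-0.006,0,-0.0045,0,0,0],
  [0,-0.006,0,-0.0045,0,0,0],
  [0,-0.0065,0,-0.0039,0,0,0],
  [0,-0.0065,0,-0.0039,0,0,0],
  [0,-0.0065,0,-0.0039,0,0,0],
])

```text
time_s: 5.33
tcp_pos: [0.5144, -0.0332, 0.2978]
eef_rot: [-180.0, 0.0, -169.4]
contact_force: [0.1, -0.4, 0.1]
gripper_width: 0.0007
gripper_force: 0.1
```

>>> apply_moves([
  [0,-0.0069,0,-0.0032,0,0,0],
  [0,-0.0069,0,-0.0032,0,0,0],
  [0,-0.0069,0,-0.0032,0,0,0],
  [0,-0.0071,0,-0.0025,0,0,0],
  [0,-0.0071,0,-0.0025,0,0,0],
  [0,-0.0071,0,-0.0025,0,0,0],
  [0,-0.0073,0,-0.0018,0,0,0],
  [0,-0.0073,0,-0.0018,0,0,0],
  [0,-0.0073,0,-0.0018,0,0,0],
  [0,0,0,0,0,0,0],
  [0,0,0,0,0,0,0],
  [0,0,0,0,0,0,0],
])

```text
time_s: 6.33
tcp_pos: [0.5762, -0.0216, 0.3197]
eef_rot: [180.0, -0.0, -169.4]
contact_force: [-0.1, 0.1, -0.4]
gripper_width: 0.0006
gripper_force: 0.0
```

```bash
python3 - <<'E'
from h import *
c=grab('side'); save(cv2.resize(c['frame'][100:350,200:500],(720,600)),'side4.png')
s=get_state(); print(s['tcp_pos'],s['contact_force'])
E
```

```text
[ 0.57610962 -0.02165602  0.31982409] [-0.18605941 -0.09941184 -0.51937553]
```

View pics/side4.png

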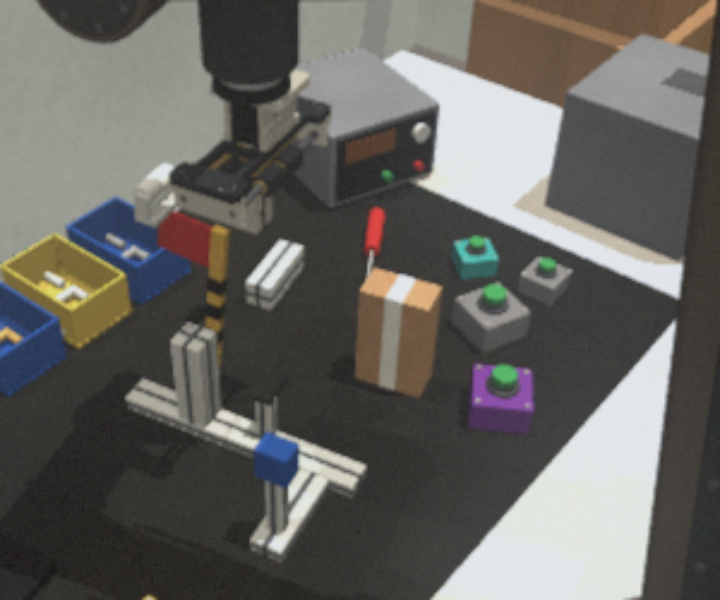

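The bar now stands upright at (215,230–330), with the shutter at the top and the roller clear of the fingers at (155,195). The start box and target box are undisturbed. I'll back off, travel above the green button, then turn.

>>> apply_moves([
  [0,0.02,0,0,0,0,0],
  [0,0.02,0,0,0,0,0],
  [0,0.02,0,0,0,0,0],
  [0,0.02,0,0,0,0,0],
  [0,0.0105,-0.0298,0,0,0,0],
  [0,0.0105,-0.0298,0,0,0,0],
  [0,0.0105,-0.0298,0,0,0,0],
  [0,0.0105,-0.0298,0,0,0,0],
  [0,0.0105,-0.0298,0,0,0,0],
  [0,0.0105,-0.0298,0,0,0,0],
  [0,0.0105,-0.0298,0,0,0,0],
  [0,0.0105,-0.0298,0,0,0,0],
  [0,0.0105,-0.0298,0,0,0,0],
  [0,0.0105,-0.0298,0,0,0,0],
  [0,0,0,0,0,0,0],
])

```text
time_s: 7.63
tcp_pos: [0.4478, -0.3523, 0.3195]
eef_rot: [-180.0, -0.1, -169.6]
contact_force: [0.6, -0.1, -0.5]
gripper_width: 0.0004
gripper_force: 0.0
```

>>> apply_moves([
  [0,0,0,0,0,0,-0.07],
  [0,0,0,0,0,0,-0.07],
  [0,0,0,0,0,0,-0.07],
  [0,0,0,0,0,0,-0.07],
  [0,0,0,0,0,0,-0.07],
  [0,0,0,0,0,0,-0.07],
  [0,0,0,0,0,0,-0.07],
  [0,0,0,0,0,0,-0.07],
  [0,0,0,0,0,0,-0.07],
  [0,0,0,0,0,0,-0.07],
  [0,0,0,0,0,0,-0.07],
  [0,0,0,0,0,0,-0.07],
  [0,0,0,0,0,0,-0.07],
  [0,0,0,0,0,0,-0.07],
  [0,0,0,0,0,0,0],
  [0,0,0,0,0,0,0],
])

```text
time_s: 8.97
tcp_pos: [0.449, -0.3482, 0.3201]
eef_rot: [-180.0, -0.0, -81.4]
contact_force: [0.1, 1.1, -0.5]
gripper_width: 0.0004
gripper_force: 0.0
```

```bash
python3 - <<'E'
from h import *
s=get_state(); print(s['tcp_pos'],s['eef_rot'],s['contact_force'],s['time_s'])
c=grab('side'); P=cloud(c); hsv=cv2.cvtColor(c['frame'],cv2.COLOR_RGB2HSV)
g=cv2.inRange(hsv,(45,90,50),(75,255,255))
n,l,st,ce=cv2.connectedComponentsWithStats(g)
for i in range(1,n):
    if st[i,4]>20:
        # cast centroid ray onto z=.068 as well as depth
        K=c['camera_matrix'];r=c['T'][:3,:3]@np.linalg.solve(K,[*ce[i],1]);o=c['T'][:3,3]
        print(ce[i].round(1),st[i,4],np.median(P[l==i],0).round(4),(o+r*(.066-o[2])/r[2]).round(4))
E
```

```text
[ 0.44902201 -0.34822222  0.3201266 ] [-1.79985641e+02 -3.02420315e-03 -8.14257149e+01] [ 0.08968059  1.12869299 -0.48561509] 8.9667
[398.3 200.2] 28 [ 0.5406 -0.4522  0.05  ] [ 0.5308 -0.4352  0.066 ]
[427.8 209.7] 30 [ 0.4359 -0.4708  0.0513] [ 0.4271 -0.4532  0.066 ]
[405.7 222.1] 63 [ 0.4475 -0.349   0.0684] [ 0.4487 -0.3512  0.066 ]
[409.8 256.1] 77 [ 0.3542 -0.2216  0.0691] [ 0.3555 -0.2243  0.066 ]
[ 39.  366.4] 732 [0.8192 0.6571 0.0741] [0.8271 0.6572 0.066 ]
```

Both views agree on the button at (0.448, -0.349). I'll descend to just above it.

>>> apply_moves([
  [0,0,0,0.022,0,0,0],
  [0,0,0,0.022,0,0,0],
  [0,0,0,0.022,0,0,0],
  [0,0,0,0.022,0,0,0],
  [0,0,0,0.022,0,0,0],
  [0,0,0,0.022,0,0,0],
  [0,0,0,0.022,0,0,0],
  [0,0,0,0.022,0,0,0],
  [0,0,0,0.022,0,0,0],
  [0,0,0,0.022,0,0,0],
  [0,0,0,0,0,0,0],
  [0,0,0,0,0,0,0],
])

```text
time_s: 10.02
tcp_pos: [0.4486, -0.3483, 0.0994]
eef_rot: [179.9, 0.1, -81.3]
contact_force: [0.2, 0.4, 0.7]
gripper_width: 0.0007
gripper_force: 0.0
```

>>> apply_moves([
  [0,0,0,0.003,0,0,0],
  [0,0,0,0.003,0,0,0],
  [0,0,0,0.003,0,0,0],
  [0,0,0,0.003,0,0,0],
  [0,0,0,0,0,0,0],
  [0,0,0,0,0,0,0],
])

```text
time_s: 10.52
tcp_pos: [0.4492, -0.3485, 0.0881]
eef_rot: [-180.0, -0.0, -81.2]
contact_force: [-0.7, -0.2, 0.6]
gripper_width: 0.0003
gripper_force: 0.0
```

>>> apply_moves([
  [0,0,0,0.001,0,0,0],
  [0,0,0,0.001,0,0,0],
  [0,0,0,0.001,0,0,0],
  [0,0,0,0.001,0,0,0],
  [0,0,0,0.001,0,0,0],
  [0,0,0,0,0,0,0],
])

```text
time_s: 11.02
tcp_pos: [0.4494, -0.3486, 0.083]
eef_rot: [-180.0, -0.0, -81.2]
contact_force: [-0.5, -0.2, 3.5]
gripper_width: 0.0005
gripper_force: 1.6
```

>>> apply_moves([
  [0,0,0,0.001,0,0,0],
  [0,0,0,0.001,0,0,0],
  [0,0,0,0,0,0,0],
  [0,0,0,0,0,0,0],
])

```text
time_s: 11.35
tcp_pos: [0.4494, -0.3486, 0.0813]
eef_rot: [-180.0, -0.0, -81.2]
contact_force: [-1.1, 0.8, 5.3]
gripper_width: 0.0003
gripper_force: 2.7
```

Near full travel. I'll press in small steps until the force rises above the spring's.

>>> apply_moves([
  [0,0,0,0.0005,0,0,0],
  [0,0,0,0.0005,0,0,0],
  [0,0,0,0,0,0,0],
  [0,0,0,0,0,0,0],
])

```text
time_s: 11.68
tcp_pos: [0.4495, -0.3486, 0.081]
eef_rot: [-180.0, -0.0, -81.2]
contact_force: [-2.5, 2.6, 11.8]
gripper_width: 0.0005
gripper_force: 5.8
```

Force is 11.8 N, so the button is bottomed. I'll release straight up and go high.

>>> apply_moves([
  [0,0,0,-0.002,0,0,0],
  [0,0,0,-0.003,0,0,0],
  [0,0,0,-0.005,0,0,0],
  [0,0,0,-0.015,0,0,0],
  [0,0,0,-0.02,0,0,0],
  [0,0,0,-0.02,0,0,0],
  [0,0,0,-0.02,0,0,0],
  [0,0,0,-0.02,0,0,0],
  [0,0,0,-0.02,0,0,0],
  [0,0,0,-0.02,0,0,0],
  [0,0,0,-0.02,0,0,0],
  [0,0,0,-0.02,0,0,0],
  [0,0,0,0,0,0,0],
  [0,0,0,0,0,0,0],
  [0,0,0,0,0,0,0],
])

```text
time_s: 12.93
tcp_pos: [0.4487, -0.3481, 0.2642]
eef_rot: [180.0, 0.1, -81.2]
contact_force: [0.4, -0.2, -1.2]
gripper_width: 0.0004
gripper_force: 0.0
```

```bash
python3 - <<'E'
from h import *
s=get_state(); print(s['tcp_pos'],s['contact_force'],s['time_s'])
c=grab('side'); P=cloud(c); hsv=cv2.cvtColor(c['frame'],cv2.COLOR_RGB2HSV)
g=cv2.inRange(hsv,(45,90,50),(75,255,255))
n,l,st,ce=cv2.connectedComponentsWithStats(g)
for i in range(1,n):
    if st[i,4]>20: print(ce[i].round(1),st[i,4],np.median(P[l==i],0).round(4))
save(cv2.resize(c['frame'][100:350,200:500],(720,600)),'side5.png')
E
```

```text
[ 0.44871354 -0.34805124  0.26424258] [ 0.41731096 -0.19530388 -1.16793237] 12.9333
[398.3 200. ] 28 [ 0.5417 -0.4553  0.0499]
[427.8 209.7] 30 [ 0.4354 -0.4735  0.0506]
[405.7 222.2] 64 [ 0.4478 -0.3486  0.0686]
[409.8 256.1] 77 [ 0.3545 -0.2213  0.0694]
[ 38.9 366.5] 735 [0.8192 0.6573 0.074 ]
```

View pics/side5.png

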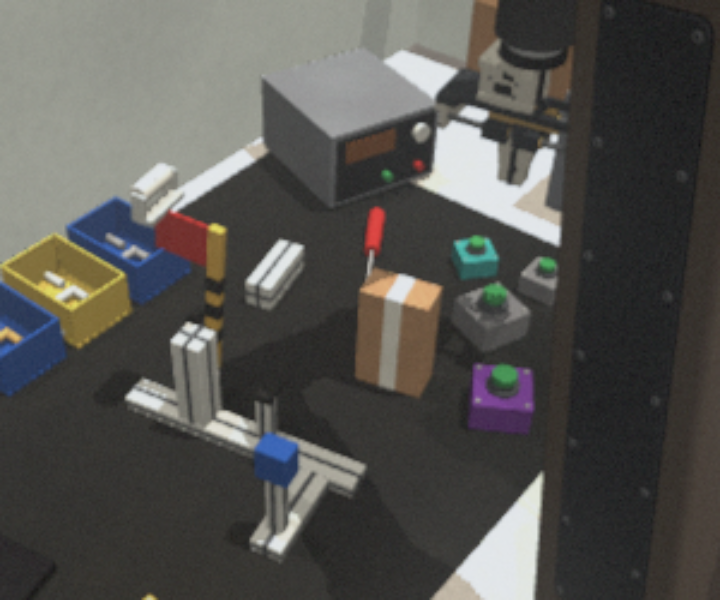

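The barrier is upright (bar at (215,230–330)), the green button is out again at z 0.0686, its box hasn't moved, and the robot is clear of everything.

```bash
python3 -c "
from plant import close_job; print(close_job())"
```

```text
the job is handed in; nothing more can be done
None
```

Job handed in at about 13 s: the barrier stays raised by itself, and the green start button was pressed fully (11.8 N) and came back out; the stop button was not touched and the start and target boxes did not move.

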